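# Turn over the round-tile leaf of a glaze sample stand

## Task

On the pottery shop counter stand two glaze sample stands; turn over the leaf that carries one big round tile, so that the customer sees its back. With the fingertips alone, push it up (they fit under its overhanging tab), swing it over its spine without flinging it, and gently press it down until it lies flat on the other side. Do not pinch it, leave the leaf with the small square tiles as it is, and do not lift, shift or tip any of the pottery.

Things in the scene. Friction and masses are not known exactly. Their poses are not given: they have to be found in the camera images.
- stand_round: Sample stand fixed to the table, bearing the leaf with one big round tile (72 mm across): wood block 130 x 180 x 36 mm (x, y, z) with two steel posts (54 mm tall overall) holding a steel spine along x over the block's middle. Origin: centre of the block's underside; x along the spine, z up. The leaf starts on the -y side; +y is the other side. Both stands have equal sizes and may swap places.
- leaf_round (a joint): Angle (rad) of the leaf with one big round tile (72 mm across): 0 = flat on the stand's -y side, 1.57 upright, 3.14 flat on the +y side (end stops at 0 and 3.14). Starts between 0 and 0.3. Stiff hinge: the leaf stays where it is left; 1 to 3 N at its edge, square to it, moves it. Rigid plywood, 6 mm thick, mid-plane through the spine axis, 0.16 kg; on both faces 4 mm thick tiles, 22 to 94 mm from the axis.
- round_spine (a point): The middle of the spine axis, 46 mm above the table; the frame is that of the stand (x along the spine).
- round_tab (a point): Middle of the tab's outer edge, at mid-thickness, 135 mm from the spine axis; turns with the leaf. The leaf is 106 mm wide along the spine out to 103 mm from the axis, then a bare tab 60 mm wide out to 135 mm. The block ends 90 mm from the axis, so the tab overhangs the table by 45 mm, its underside 43 mm above the table when flat: a fingertip fits under.
- stand_square: Sample stand fixed to the table, bearing the leaf with six small square tiles (27 mm each): wood block 130 x 180 x 36 mm (x, y, z) with two steel posts (54 mm tall overall) holding a steel spine along x over the block's middle. Origin: centre of the block's underside; x along the spine, z up. The leaf starts on the -y side; +y is the other side. Both stands have equal sizes and may swap places.
- leaf_square (a joint): Angle (rad) of the leaf with six small square tiles (27 mm each): 0 = flat on the stand's -y side, 1.57 upright, 3.14 flat on the +y side (end stops at 0 and 3.14). Starts between 0 and 0.3. Stiff hinge: the leaf stays where it is left; 1 to 3 N at its edge, square to it, moves it. Rigid plywood, 6 mm thick, mid-plane through the spine axis, 0.16 kg; on both faces 4 mm thick tiles, 22 to 94 mm from the axis.
- square_spine (a point): The middle of the spine axis, 46 mm above the table; the frame is that of the stand (x along the spine).
- square_tab (a point): Middle of the tab's outer edge, at mid-thickness, 135 mm from the spine axis; turns with the leaf. The leaf is 106 mm wide along the spine out to 103 mm from the axis, then a bare tab 60 mm wide out to 135 mm. The block ends 90 mm from the axis, so the tab overhangs the table by 45 mm, its underside 43 mm above the table when flat: a fingertip fits under.
- tall_cup: Loose blue ceramic cup, 68 mm wide, 85 mm tall, on the +y side of stand_round. Origin: centre of its underside.
- small_cup: Loose white ceramic cup, 52 mm wide, 45 mm tall, on the +y side of stand_square. Origin: centre of its underside.
- tea_bowl: Loose brown tea bowl, 110 mm wide, 65 mm tall. Origin: centre of its underside.
- upturned_bowl: Loose blue bowl standing on its rim, 116 mm wide, 60 mm tall. Origin: centre of its underside.
- squat_jar: Loose white jar, 96 mm wide, 80 mm tall. Origin: centre of its underside.
- plate_stack: Loose stack of white plates, 160 mm wide, 30 mm tall. Origin: centre of its underside.
- saucer: Loose blue saucer, 100 mm wide, 18 mm tall. Origin: centre of its underside.

How it is judged:
By the outcome, as a careful person would: the job done as asked, in the order asked, and still so for the second after the job is handed in, with the robot touching nothing.
It also fails if it takes over 48 s, if anything falls off the work surface, if the arm or the gripper's body presses on something with over 40 N, if the wrist force passes 120 N, or if a joint passes its speed limit or range.

## Robot

A 6-joint arm with a two-finger parallel gripper is mounted at the origin on the work surface. World frame = base frame: x ahead of the robot, y to its left, z up, the work surface at z = 0. Lengths are in mm, angles in degrees, forces in N, time in s.
With the tool pointing down it reaches from about 350 to 850 mm from the base axis. Payload 8.1 kg.
Tool frame: the origin (TCP) lies at the very end of the fingers, on their centre line; the grasp point (between the pads) lies 19 mm behind it (pinch_z is the z of the grasp point in the tool frame, in mm); z points along the fingers, y is the direction in which the jaws open and shut (so a half turn about z gives the same grasp; the last joint's range is limited). The gripper opens to 85 mm and grips with 20 to 120 N. Pads are 22 mm wide; open, the fingers measure 114 mm over their backs; the gripper's body (76 mm by 85 mm) begins 54 mm behind the grasp point. The pads swing forward as they close: fully open they stand 13 mm farther back than shut.
Start: joints at [-78.461, 7.471, 85.268, -0, 87.261, -4.893], TCP at [169.751, -575.491, 231.292] pointing down, gripper open.
Joint ranges: [-169.43, 169.43], [-51.17, 129.36], [1.28, 143.12], [-76.62, 256.62], [0, 156.53], [-152.29, 152.29]. Speed limits (degrees/s): [136.94, 136.94, 159.86, 180, 180, 180].

## Interface

Orientations are given as [roll, pitch, yaw] about the fixed x, y, z axes, in that order (R = Rz(yaw) Ry(pitch) Rx(roll)).
In Python, from bench import * gives the robot as it stands.
- The arm moves only by the shell command python3 -m creep 'ROWS' [FORCE]. ROWS is a JSON object of lists of equal length, an entry for each row: "translation": the shift along the tool's x, y, z in mm, a list of three; "rotation": the turn, a rotation vector about the tool's x, y, z in rad, a list of three; "claw": the finger opening in mm, from 0 to 85.4. In form: {"translation": [[dx, dy, dz], ...], "rotation": [[ax, ay, az], ...], "claw": [claw, ...]}. A call has 1 to 10 rows; each row shifts and turns the commanded pose from where the row before left it, along the tool's axes as they then stand; what a row does not reach is not made up. A row lasts 1/10 s, in which the tool goes at most 50 mm and 8.59 degrees, less where a joint would pass 70% of its speed; a pose out of reach is approached as far as the arm can. A call is refused whole if a number of a shift passes 50 or a number of a turn 0.15, either way. A call with a gripper value outside its range is refused whole. The fingers move at their own pace and stop on an object; FORCE is the grip in N (left out, the last holds). Time passes only in rows, so rows that do not move let the fingers close. It gives the time, the measured TCP pose, the force and the opening at its end, in the units of the state.
- sense(): the state, without advancing time (a new reading comes with each control period).
- snapshot(name): name is "side" or "top" or "wrist"; returns a dict with "frame" (384x512x3 uint8, red, green, blue), "intrinsics" (3x3 intrinsics, pixels), "extrinsics" (4x4, takes a point from camera to world coordinates). Camera axes: x right, y up, looking along -z (the intrinsics and any distortion apply to the point x, -y, -z); pixel columns grow to the right and rows downward; lengths in mm; the calibration is good to about 2 mm. A picture is of the moment at which its call begins. There is no depth.
- hand_in(): hands the job in, once; it reports no verdict.
The state is a dict: "time": time; "joint_pos": joint angles; "qd": joint speeds; "joint_efforts": joint torques, N m; "tool_pos": TCP position; "tcp_rot": TCP orientation; "ft_force": force on the tool from outside, world axes, zero at the start; "wrist_torque": the same for the moment, N m; "finger_gap": finger opening in mm.
Only numpy, scipy, OpenCV 4.12 (cv2) and the standard library are available. Lean on these libraries where they do the work, as an engineer would, in place of code of your own. Each camera call takes 0.05 s, during which the arm holds its last target.

## Working session

There is one attempt and no reset: what is moved stays moved. The work goes in short steps, Python scripts to look and compute and a shell command to move; the robot and the scene stay as the last step left them, time stands still between calls to the robot, and variables do not carry over. Pictures are saved under pics/ and viewed, and the job is handed in when it is done.

```bash
ls; mkdir -p pics; python3 - <<'E'
from bench import *
import cv2,json
print(sense())
for n in("side","top","wrist"):
    s=snapshot(n); cv2.imwrite(f"pics/{n}0.png",s["frame"][:,:,::-1])
    print(n,s["intrinsics"],s["extrinsics"])
E
```

```text
pics
{'time': 0.0, 'joint_pos': array([-7.84617930e+01,  7.51608210e+00,  8.53301336e+01,  8.88186806e-04,
        8.72629647e+01, -4.89314766e+00]), 'qd': array([ 0.03939472, -0.043658  ,  0.02963063,  0.00204359,  0.02089255,
       -0.059218  ]), 'joint_efforts': array([ 4.78547823e-03, -5.69397533e+01, -5.00542295e+01,  8.47995739e-05,
        1.50554627e-02, -2.27523003e-05]), 'tool_pos': array([ 169.63227512, -574.93175088,  230.22611037]), 'tcp_rot': array([-1.79891293e+02, -1.01966997e-02,  1.64313017e+01]), 'ft_force': array([ 0.29623947, -0.30610763,  0.27445874]), 'wrist_torque': array([ 0.01237056,  0.02289254, -0.00689269]), 'finger_gap': 85.41583717936241}
side [[434.21369259   0.         253.56615646]
 [  0.         434.21369259 187.962621  ]
 [  0.           0.           1.        ]] [[-8.02324874e-01  4.09610104e-01 -4.34159372e-01 -7.49703587e+01]
 [-5.96581651e-01 -5.27022183e-01  6.05258583e-01  8.56208663e+02]
 [ 1.91084106e-02  7.44625531e-01  6.67208878e-01  9.75735212e+02]
 [ 0.00000000e+00  0.00000000e+00  0.00000000e+00  1.00000000e+00]]
top [[457.93705054   0.         256.94428209]
 [  0.         457.93705054 193.21403556]
 [  0.           0.           1.        ]] [[-2.19731676e-02  9.99288262e-01 -3.06618543e-02  4.55195507e+02]
 [-9.99744886e-01 -2.18021217e-02  5.90171729e-03  1.30924770e+01]
 [ 5.22902333e-03  3.07837115e-02  9.99512391e-01  1.47584571e+03]
 [ 0.00000000e+00  0.00000000e+00  0.00000000e+00  1.00000000e+00]]
wrist [[273.15688176   0.         255.66620524]
 [  0.         273.15688176 190.90467623]
 [  0.           0.           1.        ]] [[ 2.83964726e-01  9.25923243e-01  2.49058594e-01  2.32037313e+02]
 [-9.58833402e-01  2.74649309e-01  7.21544485e-02 -5.55140309e+02]
 [-1.59428984e-03 -2.59295017e-01  9.65796848e-01  3.72405982e+02]
 [ 0.00000000e+00  0.00000000e+00  0.00000000e+00  1.00000000e+00]]
```

View pics/top0.png

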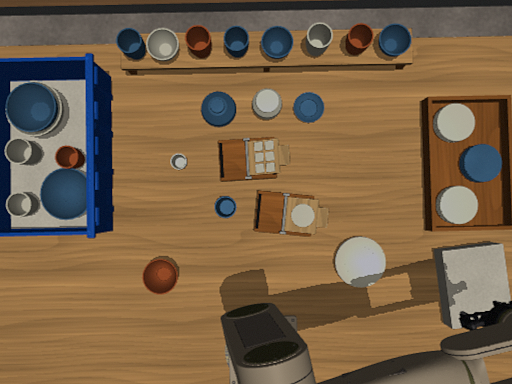

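View pics/side0.png

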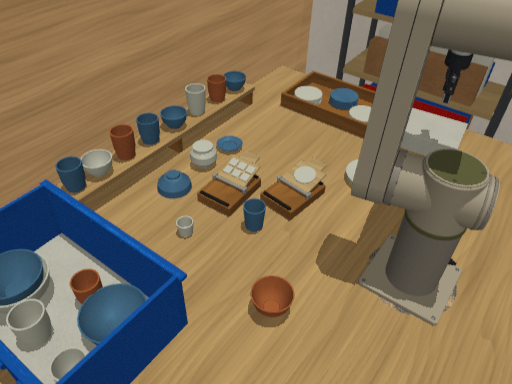

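```bash
cat > h.py <<'E'
import numpy as np,cv2
from bench import *
from scipy.spatial.transform import Rotation as Rn
def ray(s,uv,z):
    K,E=np.array(s["intrinsics"]),np.array(s["extrinsics"])
    d=np.linalg.inv(K)@np.array([uv[0],uv[1],1.]); d=np.array([d[0],-d[1],-d[2]])
    d=E[:3,:3]@d; o=E[:3,3]; return o+d*(z-o[2])/d[2]
def proj(s,P):
    K,E=np.array(s["intrinsics"]),np.array(s["extrinsics"])
    p=E[:3,:3].T@(np.array(P,float)-E[:3,3]); q=K@np.array([p[0],-p[1],-p[2]]); return q[:2]/q[2]
E
python3 - <<'E'
import cv2
a=cv2.imread("pics/top0.png")
cv2.imwrite("pics/top_c.png",cv2.resize(a[175:250,205:335],None,fx=6,fy=6,interpolation=cv2.INTER_CUBIC))
a=cv2.imread("pics/side0.png")
cv2.imwrite("pics/side_c.png",cv2.resize(a[145:240,230:345],None,fx=6,fy=6,interpolation=cv2.INTER_CUBIC))
E
```

```text
(no output)
```

View pics/top_c.png

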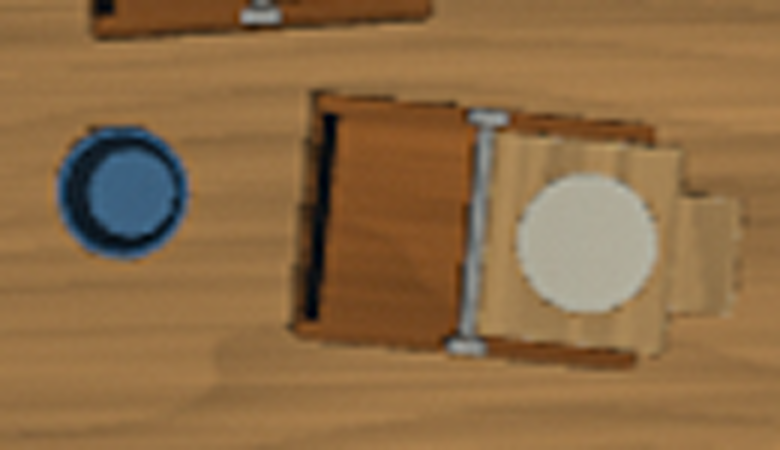

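View pics/side_c.png

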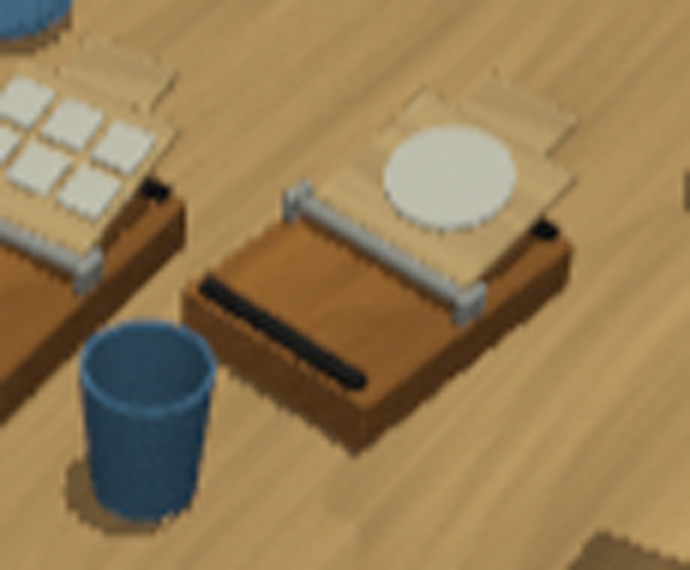

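```bash
cat > fit.py <<'E'
from h import *
from scipy.optimize import least_squares
t,s=snapshot("top"),snapshot("side")
c=lambda u,v:(205+u/6-.4,175+v/6-.4)
d=lambda u,v:(230+u/6-.4,145+v/6-.4)
L=lambda x,r,h:("leaf",x,r,h)
obs=[(t,c(586,242),L(0,58,7)),(t,c(742,198),L(30,135,3)),(t,c(733,318),L(-30,135,3)),(t,c(682,150),L(53,103,3)),(t,c(662,355),L(-53,103,3)),
(t,c(655,135),("b",65,-90,36)),(t,c(634,365),("b",-65,-90,36)),(t,c(318,95),("b",65,90,36)),(t,c(299,325),("b",-65,90,36)),
(s,d(450,177),L(0,58,7)),(s,d(496,72),L(30,135,3)),(s,d(577,122),L(-30,135,3)),(s,d(422,90),L(53,103,3)),(s,d(577,180),L(-53,103,3)),
(s,d(184,293),("b",65,90,36)),(s,d(362,408),("b",-65,90,36)),(s,d(572,246),("b",-65,-90,36)),(s,d(355,453),("b",-65,90,0))]
def P(p,f):
    x,y,w,th=p
    if f[0]=="b": q=np.array(f[1:],float)
    else:
        _,a,r,h=f; q=np.array([a,-r*np.cos(th)+h*np.sin(th),46+r*np.sin(th)+h*np.cos(th)])
    C,S=np.cos(w),np.sin(w); return np.array([x+C*q[0]-S*q[1],y+S*q[0]+C*q[1],q[2]])
def res(p): return np.concatenate([proj(o[0],P(p,o[2]))-o[1] for o in obs])
r=least_squares(res,[420,-70,0,.1],loss="soft_l1")
print(r.x[:2],np.degrees(r.x[2]),r.x[3]); print(res(r.x).reshape(-1,2).round(1).tolist())
print("tab",P(r.x,L(0,135,0)))
g=ray(t,c(124,193),85);print("cup top",g)
p=r.x;C,S=np.cos(p[2]),np.sin(p[2]);dx=g[:2]-p[:2];print("cup in stand",C*dx[0]+S*dx[1],-S*dx[0]+C*dx[1])
E
python3 fit.py
```

```text
[435.96499053 -76.76728916] -7.264799092398926 0.16911823818490898
[[-0.4, -0.1], [-0.3, 0.1], [-0.7, -0.4], [0.0, -0.4], [-0.1, -0.2], [0.1, -1.9], [-0.6, 1.0], [-0.6, -1.2], [-1.8, 1.7], [0.1, -0.6], [-0.0, 0.7], [0.7, 0.2], [1.1, -0.0], [0.3, -0.8], [-0.6, -2.2], [0.5, -1.2], [0.9, -1.5], [0.8, -0.5]]
tab [ 419.1370883  -208.77304437   68.72228637]
cup top [458.81990071 101.89845262  85.        ]
cup in stand 0.07822746947116599 180.1215925083728
```

```bash
cat >> h.py <<'E'
SP=np.array([436.,-76.8]); W=np.radians(-7.26)
EX=np.array([np.cos(W),np.sin(W),0]); EY=np.array([-np.sin(W),np.cos(W),0]); EZ=np.array([0,0,1.])
def pt(x,y,z): return np.array([SP[0],SP[1],0])+EX*x+EY*y+EZ*z
def inv(p): q=np.array(p)-np.array([SP[0],SP[1],0]); return np.array([q@EX,q@EY,q[2]])
def ori(a): # a deg below horizontal, pointing +ey; tool y=EX
    a=np.radians(a); d=EY*np.cos(a)-EZ*np.sin(a); y=EX; x=np.cross(y,d); return np.stack([x,y,d],1)
def now():
    s=sense(); return np.array(s["tool_pos"]),Rn.from_euler("xyz",s["tcp_rot"],degrees=True).as_matrix(),s
def plan(waypts,start=None):
    """waypts: list of (P,R,n); straight-line rows"""
    p,R=start if start else now()[:2]
    T=[];A=[]
    for P,Q,n in waypts:
        rv=Rn.from_matrix(R.T@Q).as_rotvec()/n; st=(P-p)/n
        for i in range(n):
            T.append((R.T@st).round(1).tolist()); A.append(rv.round(4).tolist()); R=R@Rn.from_rotvec(rv).as_matrix()
        p=P;R=Q
    print("T",T);print("A",A)
def rep():
    p,R,s=now(); print("t",round(s["time"],2),"stand",inv(p).round(1),"a",np.degrees(np.arcsin(-R[2,2])).round(1),"d",(R.T@np.stack([EX,EY,EZ],1)).T.round(3)[:, 2],"tooly",(R[:,1]@EX).round(3),"F",(np.array([EX,EY,EZ])@s["ft_force"]).round(1),"gap",round(s["finger_gap"],1)); print("q",s["joint_pos"].round(1))
E
python3 - <<'E'
from h import *
rep(); plan([(pt(0,-270,200),ori(90),10)])
t=snapshot("top")
for n,uv,z in [("plates",(360,262),30),("traycorner",(425,97),40),("saucer",(308,107),18),("cup",(226,206),85),("traylow",(425,230),40),("box",(437,247),60)]: print(n,ray(t,uv,z).round(),inv(ray(t,uv,z)).round())
E
```

```text
t 0.25 stand [-201.2 -528.1  230.8] a 89.9 d [-0.     0.001 -1.   ] tooly 0.402 F [-0.2  0.2 -0.1] gap 85.1
q [-78.5   7.5  85.3  -0.   87.3  -4.9]
T [[28.8, -15.5, 3.1], [30.4, -12.1, 3.1], [31.6, -8.5, 3.1], [32.4, -4.8, 3.1], [32.7, -1.1, 3.1], [32.6, 2.7, 3.1], [32.1, 6.5, 3.1], [31.1, 10.1, 3.1], [29.7, 13.7, 3.1], [28.0, 17.0, 3.1]]
A [[-0.0001, -0.0001, -0.1157], [-0.0001, -0.0001, -0.1157], [-0.0001, -0.0001, -0.1157], [-0.0001, -0.0001, -0.1157], [-0.0001, -0.0001, -0.1157], [-0.0001, -0.0001, -0.1157], [-0.0001, -0.0001, -0.1157], [-0.0001, -0.0001, -0.1157], [-0.0001, -0.0001, -0.1157], [-0.0001, -0.0001, -0.1157]]
plates [ 276. -315.   30.] [-129. -257.   30.]
traycorner [ 792. -534.   40.] [ 411. -408.   40.]
saucer [ 773. -165.   18.] [345. -45.  18.]
cup [461. 100.  85.] [  3. 178.  85.]
traylow [ 372. -520.   40.] [  -7. -447.   40.]
box [ 320. -548.   60.] [ -55. -482.   60.]
```

```bash
python3 -m creep '{"translation": [[28.8,-15.5,3],[30.4,-12,3],[31.6,-8.5,3],[32.4,-4.8,3],[32.7,-1,3],[32.6,2.7,3],[32,6.5,3],[31,10,3],[29.7,13.7,3],[28,17,3]], "rotation": [[0,0,-0.1157],[0,0,-0.1157],[0,0,-0.1157],[0,0,-0.1157],[0,0,-0.1157],[0,0,-0.1157],[0,0,-0.1157],[0,0,-0.1157],[0,0,-0.1157],[0,0,-0.1157]], "claw": [0,0,0,0,0,0,0,0,0,0]}' 20; python3 -c "
from h import *
rep(); plan([(pt(0,-220,200),ori(30),10)])"
```

```text
time: 1.3
tool_pos: [402.8, -344.2, 201.3]
tcp_rot: [180.0, 0.0, 83.0]
ft_force: [0.9, 0.3, -0.5]
finger_gap: 0.1
t 1.3 stand [   0.8 -269.5  201.3] a 90.0 d [ 0. -0. -1.] tooly 1.0 F [ 0.8  0.4 -0.5] gap 0.1
q [-46.1  -2.5  98.7  -0.   83.8 -39.1]
T [[4.9, -0.1, 0.1], [4.9, -0.1, 0.6], [4.8, -0.1, 1.2], [4.7, -0.1, 1.7], [4.5, -0.1, 2.1], [4.2, -0.1, 2.6], [3.9, -0.1, 3.0], [3.6, -0.1, 3.4], [3.2, -0.1, 3.8], [2.8, -0.1, 4.1]]
A [[-0.0002, 0.1047, 0.0004], [-0.0002, 0.1047, 0.0004], [-0.0002, 0.1047, 0.0004], [-0.0002, 0.1047, 0.0004], [-0.0002, 0.1047, 0.0004], [-0.0002, 0.1047, 0.0004], [-0.0002, 0.1047, 0.0004], [-0.0002, 0.1047, 0.0004], [-0.0002, 0.1047, 0.0004], [-0.0002, 0.1047, 0.0004]]
```

```bash
python3 -m creep '{"translation": [[5,0,0],[5,0,0.6],[5,0,1.2],[4.7,0,1.7],[4.5,0,2.1],[4.2,0,2.6],[4,0,3],[3.6,0,3.4],[3.2,0,3.8],[2.8,0,4]], "rotation": [[0,0.1047,0],[0,0.1047,0],[0,0.1047,0],[0,0.1047,0],[0,0.1047,0],[0,0.1047,0],[0,0.1047,0],[0,0.1047,0],[0,0.1047,0],[0,0.1047,0]], "claw": [0,0,0,0,0,0,0,0,0,0]}'; python3 -c "
from h import *
rep()"
```

```text
time: 2.3
tool_pos: [408.3, -296.2, 200.4]
tcp_rot: [179.9, -60.2, 82.8]
ft_force: [0.6, 0.3, 0.2]
finger_gap: 0.2
t 2.3 stand [ 2.000e-01 -2.212e+02  2.004e+02] a 29.8 d [ 0.001  0.868 -0.497] tooly 1.0 F [0.6 0.4 0.2] gap 0.2
q [-63.   34.4  74.9  34.7 120.8 -51.8]
```

```bash
python3 -c "
from h import *
plan([(pt(0,-180,42),ori(22),8)])"
```

```text
T [[-14.6, -0.0, 14.3], [-14.9, -0.0, 14.1], [-15.1, -0.0, 13.8], [-15.3, -0.0, 13.5], [-15.6, -0.0, 13.3], [-15.8, -0.0, 13.0], [-16.0, -0.0, 12.7], [-16.2, -0.0, 12.5]]
A [[0.0001, 0.0171, 0.0], [0.0001, 0.0171, 0.0], [0.0001, 0.0171, 0.0], [0.0001, 0.0171, 0.0], [0.0001, 0.0171, 0.0], [0.0001, 0.0171, 0.0], [0.0001, 0.0171, 0.0], [0.0001, 0.0171, 0.0]]
```

```bash
python3 -m creep '{"translation": [[-14.6,0,14.3],[-15,0,14],[-15,0,14],[-15.3,0,13.5],[-15.6,0,13.3],[-15.8,0,13],[-16,0,12.7],[-16,0,12.5],[0,0,0]], "rotation": [[0,0.017,0],[0,0.017,0],[0,0.017,0],[0,0.017,0],[0,0.017,0],[0,0.017,0],[0,0.017,0],[0,0.017,0],[0,0,0]], "claw": [0,0,0,0,0,0,0,0,0]}'; python3 -c "
from h import *
rep()
for n in('wrist','side'):
    s=snapshot(n); f=s['frame'][:,:,::-1]
    if n=='side': f=cv2.resize(f[120:270,200:400],None,fx=4,fy=4,interpolation=cv2.INTER_CUBIC)
    cv2.imwrite(f'pics/{n}1.png',f)
plan([(pt(0,-116,40),ori(22),8)])
"
```

```text
time: 3.2
tool_pos: [412.3, -252.3, 38.4]
tcp_rot: [-179.3, -68.0, 82.2]
ft_force: [-0.1, 0.2, 0.3]
finger_gap: 0.2
t 3.2 stand [  -1.4 -177.1   38.4] a 22.0 d [-0.003  0.927 -0.375] tooly 1.0 F [-0.1  0.1  0.3] gap 0.2
q [-62.   50.4  76.   35.3 112.8 -59.6]
T [[2.8, 0.0, 7.4], [2.8, 0.0, 7.4], [2.8, 0.0, 7.4], [2.8, 0.0, 7.4], [2.8, 0.0, 7.4], [2.8, 0.0, 7.4], [2.8, 0.0, 7.4], [2.8, 0.0, 7.4]]
A [[-0.0001, 0.0005, -0.0001], [-0.0001, 0.0005, -0.0001], [-0.0001, 0.0005, -0.0001], [-0.0001, 0.0005, -0.0001], [-0.0001, 0.0005, -0.0001], [-0.0001, 0.0005, -0.0001], [-0.0001, 0.0005, -0.0001], [-0.0001, 0.0005, -0.0001]]
```

View pics/wrist1.png

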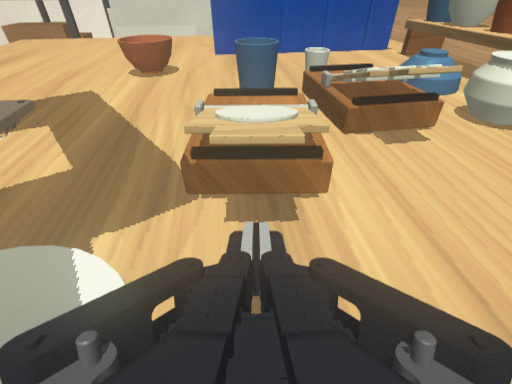

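View pics/side1.png

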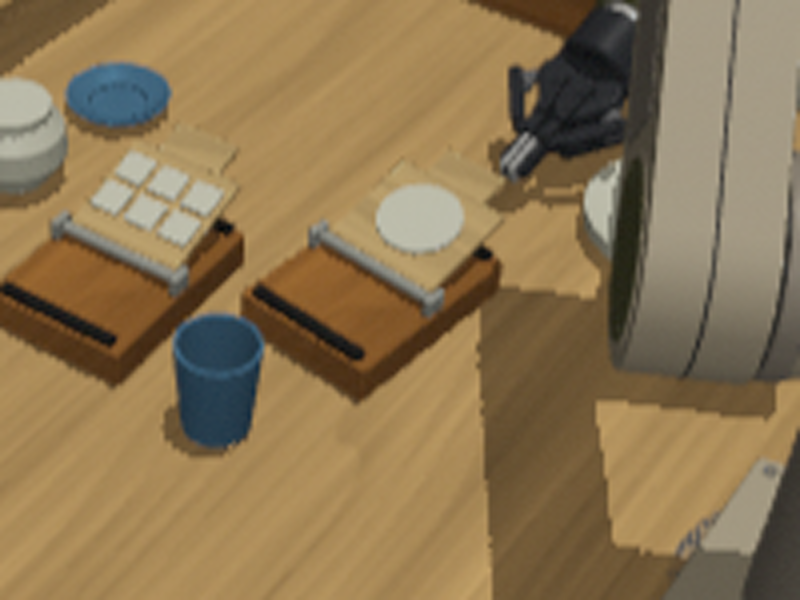

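```bash
python3 -m creep '{"translation": [[2.8,0,7.2],[2.8,0,7.2],[2.8,0,7.2],[2.8,0,7.2],[2.8,0,7.2],[2.8,0,7.2],[2.8,0,7.2],[2.8,0,7.2],[0,0,0]], "rotation": [[0,0,0],[0,0,0],[0,0,0],[0,0,0],[0,0,0],[0,0,0],[0,0,0],[0,0,0],[0,0,0]], "claw": [0,0,0,0,0,0,0,0,0]}'; python3 -c "
from h import *
rep()
for n in('wrist','side'):
    s=snapshot(n); f=s['frame'][:,:,::-1]
    if n=='side': f=cv2.resize(f[120:270,200:400],None,fx=4,fy=4,interpolation=cv2.INTER_CUBIC)
    cv2.imwrite(f'pics/{n}2.png',f)
"
```

```text
time: 4.2
tool_pos: [421.1, -192.9, 40.7]
tcp_rot: [-179.9, -67.8, 82.7]
ft_force: [-0.1, -0.4, -0.2]
finger_gap: 0.0
t 4.2 stand [-1.00e-01 -1.17e+02  4.07e+01] a 22.2 d [-0.001  0.926 -0.377] tooly 1.0 F [-0.1 -0.4 -0.2] gap 0.0
q [-58.9  45.   84.6  37.3 108.6 -59.7]
```

View pics/wrist2.png

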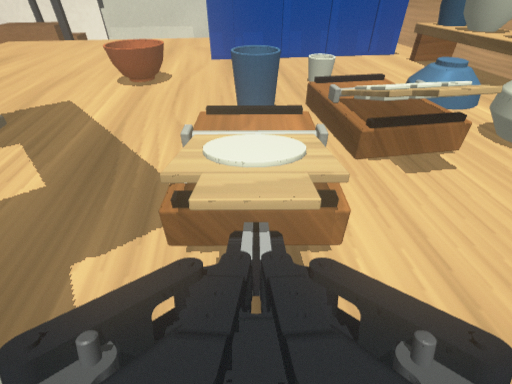

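View pics/side2.png

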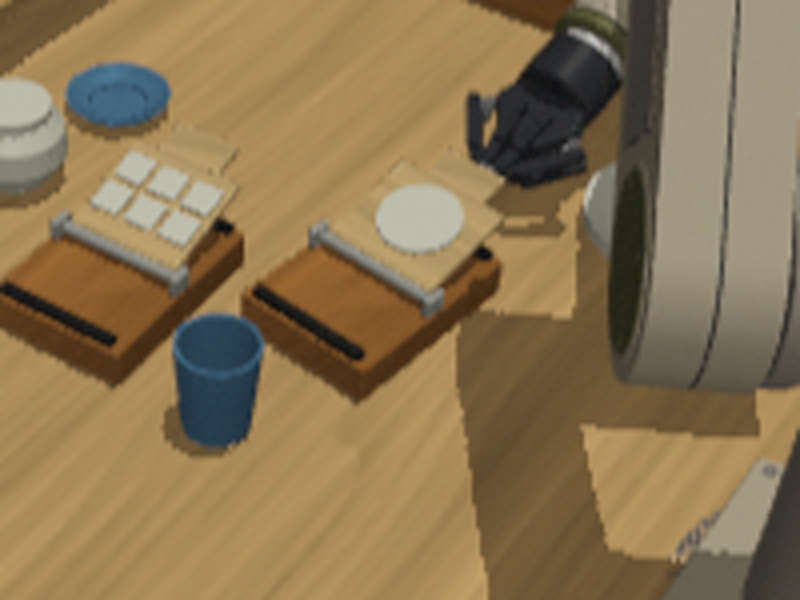

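```bash
cat >> h.py <<'E'
def av(th): return 22 if th<60 else 22+(th-60)*68/120
def tip(th,H=11,r=118,off=0):
    a=np.radians(av(th)); t=np.radians(th)
    x=np.array([np.sin(a),np.cos(a)]); d=np.array([np.cos(a),-np.sin(a)])
    rad=np.array([-np.cos(t),np.sin(t)]); n=np.array([-np.sin(t),-np.cos(t)]); S=np.array([0,46.])
    if th<av(th): q=S+135*rad+3*n-H*x+17*d
    else: q=S+r*rad+3*n-H*x
    q=q+off*n
    return pt(0,q[0],q[1])
def seq(ths,**k): plan([(tip(t,**k),ori(av(t)),1) for t in ths])
E
python3 - <<'E'
from h import *
for t in (9.7,15,22,30,45,60,75,90,120,150,180): print(t,round(av(t),1),inv(tip(t)).round(1))
p,R,_=now()
plan([(tip(10),ori(22),2)]+[(tip(t),ori(22),1) for t in np.arange(11.5,23,1.5)])
E
```

```text
9.7 22 [  -0.  -121.9   49.2]
15 22 [  -0.  -119.5   61.5]
22 22 [  -0.  -114.7   77.2]
30 22 [   0.  -107.8   92.2]
45 22 [  0.  -89.7 117.1]
60 22.0 [ -0.  -65.7 136.5]
75 30.5 [  0.  -39.  149.7]
90 39.0 [ -0.   -9.9 155.5]
120 56.0 [ -0.   47.3 143.5]
150 73.0 [  0.   90.2 104.4]
180 90.0 [ -0. 107.  49.]
T [[3.5, -0.1, -3.5], [3.5, -0.1, -3.5], [3.5, -0.0, -0.8], [3.5, 0.0, -0.7], [3.5, 0.0, -0.6], [3.5, -0.0, -0.5], [3.5, -0.0, -0.4], [3.5, 0.0, -0.3], [3.5, -0.0, -0.2], [3.5, 0.0, -0.1]]
A [[0.0, 0.0019, -0.0], [0.0, 0.0019, -0.0], [0.0, 0.0, 0.0], [0.0, 0.0, 0.0], [0.0, 0.0, 0.0], [0.0, 0.0, 0.0], [0.0, 0.0, 0.0], [0.0, 0.0, 0.0], [0.0, 0.0, 0.0], [0.0, 0.0, 0.0]]
```

```bash
python3 -m creep '{"translation": [[3.5,0,-1],[3.5,0,-1],[3.5,0,-1],[3.5,0,-0.7],[3.5,0,-0.6],[3.5,0,-0.5],[3.5,0,-0.4],[3.5,0,-0.3],[3.5,0,-0.2],[3.5,0,-0.1]], "rotation": [[0,0,0],[0,0,0],[0,0,0],[0,0,0],[0,0,0],[0,0,0],[0,0,0],[0,0,0],[0,0,0],[0,0,0]], "claw": [0,0,0,0,0,0,0,0,0,0]}'; python3 -c "
from h import *
rep()
seq(np.arange(23.5,38.6,1.5))
for n in('wrist','side'):
    s=snapshot(n); f=s['frame'][:,:,::-1]
    if n=='side': f=cv2.resize(f[120:270,200:400],None,fx=4,fy=4,interpolation=cv2.INTER_CUBIC)
    cv2.imwrite(f'pics/{n}3.png',f)
"
```

```text
time: 5.3
tool_pos: [422.3, -186.2, 75.7]
tcp_rot: [180.0, -67.8, 82.7]
ft_force: [0.2, -2.3, -2.3]
finger_gap: -0.2
t 5.3 stand [   0.2 -110.3   75.7] a 22.2 d [ 0.     0.926 -0.378] tooly 1.0 F [ 0.5 -2.2 -2.3] gap -0.2
q [-58.5  40.6  86.8  38.1 110.1 -58. ]
T [[2.9, -0.2, -4.7], [3.1, -0.0, 0.0], [3.1, -0.0, 0.1], [3.1, 0.0, 0.2], [3.1, -0.0, 0.3], [3.1, -0.0, 0.4], [3.1, 0.0, 0.4], [3.0, -0.0, 0.5], [3.0, -0.0, 0.6], [3.0, -0.0, 0.7], [3.0, 0.0, 0.8]]
A [[0.0003, 0.0039, -0.0001], [0.0, 0.0, 0.0], [0.0, 0.0, 0.0], [0.0, 0.0, 0.0], [0.0, 0.0, 0.0], [0.0, 0.0, 0.0], [0.0, 0.0, 0.0], [0.0, 0.0, 0.0], [0.0, 0.0, 0.0], [0.0, 0.0, 0.0], [0.0, 0.0, 0.0]]
```

View pics/wrist3.png

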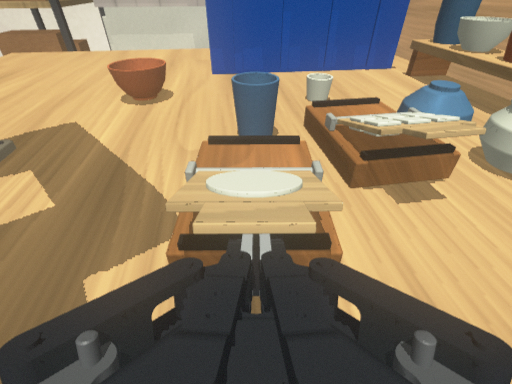

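View pics/side3.png

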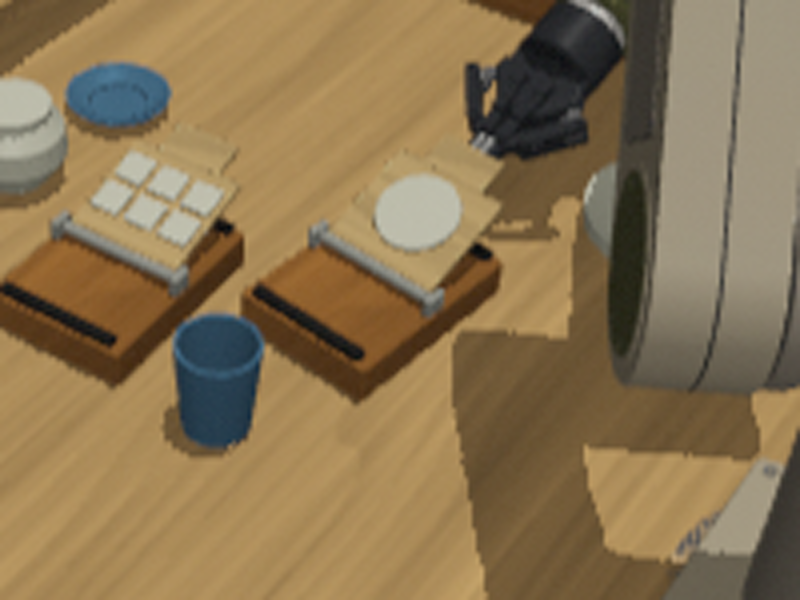

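```bash
python3 -m creep '{"translation": [[3.1,0,-0.5],[3.1,0,-0.5],[3.1,0,-0.3],[3.1,0,0],[3.1,0,0],[3.1,0,0],[3.1,0,0.2],[3,0,0.4],[3,0,0.5],[3,0,0.6]], "rotation": [[0,0,0],[0,0,0],[0,0,0],[0,0,0],[0,0,0],[0,0,0],[0,0,0],[0,0,0],[0,0,0],[0,0,0]], "claw": [0,0,0,0,0,0,0,0,0,0]}'; cat > look.py <<'E'
from h import *
import sys
k=sys.argv[1]
rep()
for n in('wrist','side'):
    s=snapshot(n); f=s['frame'][:,:,::-1]
    if n=='side': f=cv2.resize(f[70:270,200:400],None,fx=3,fy=3,interpolation=cv2.INTER_CUBIC)
    else: f=cv2.resize(f,None,fx=.4,fy=.4,interpolation=cv2.INTER_AREA)
    if n=='wrist': w=f
    else:
        o=np.zeros((600,810,3),np.uint8); o[:,:600]=f; o[:153,605:809]=w[:153,:204]; cv2.imwrite(f'pics/l{k}.png',o)
E
python3 look.py 4;python3 -c "
from h import *
seq(np.arange(38,53,1.5))"
```

```text
time: 6.4
tool_pos: [423.8, -174.3, 103.9]
tcp_rot: [-180.0, -67.8, 82.7]
ft_force: [0.3, -0.3, -2.5]
finger_gap: 0.0
t 6.4 stand [  0.2 -98.2 103.9] a 22.2 d [ 0.     0.926 -0.378] tooly 1.0 F [ 0.3 -0.2 -2.5] gap 0.0
q [-57.8  36.6  89.   39.1 111.1 -56.4]
T [[1.5, -0.3, -1.4], [3.0, -0.0, 0.8], [3.0, 0.0, 0.9], [2.9, -0.0, 1.0], [2.9, 0.0, 1.0], [2.9, -0.0, 1.1], [2.8, 0.0, 1.2], [2.8, 0.0, 1.3], [2.8, -0.0, 1.3], [2.7, -0.0, 1.4]]
A [[0.0002, 0.0038, 0.0004], [0.0, 0.0, 0.0], [0.0, 0.0, 0.0], [0.0, 0.0, 0.0], [0.0, 0.0, 0.0], [0.0, 0.0, 0.0], [0.0, 0.0, 0.0], [0.0, 0.0, 0.0], [0.0, 0.0, 0.0], [0.0, 0.0, 0.0]]
```

View pics/l4.png

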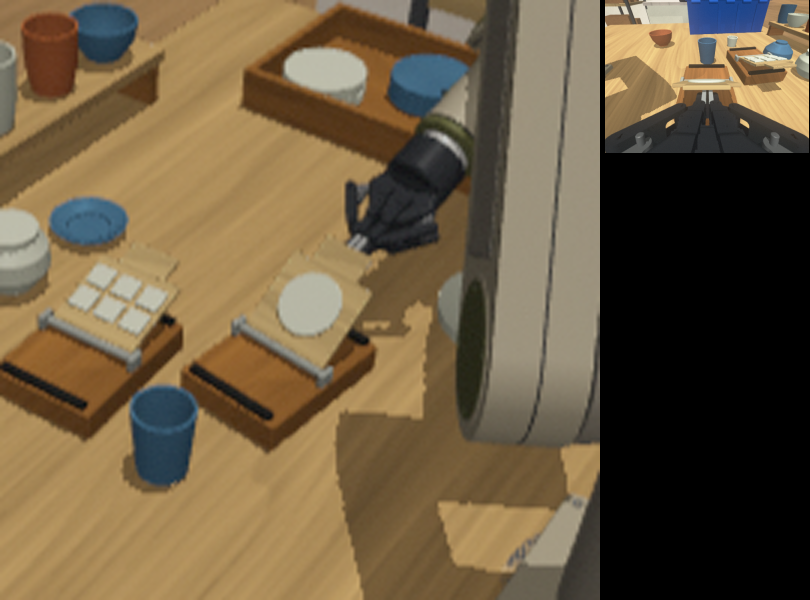

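```bash
cat >> h.py <<'E'
from scipy.optimize import minimize_scalar
def leafth(u,v,r=58,h=7,x=0,cam="side",guess=(0,np.pi)):
    s=snapshot(cam)
    f=lambda t: np.linalg.norm(proj(s,pt(x,-r*np.cos(t)+h*np.sin(t),46+r*np.sin(t)+h*np.cos(t)))-np.array([u,v]))
    g=np.linspace(*guess,721); e=[f(t) for t in g]; i=int(np.argmin(e)); print("theta",np.degrees(g[i]).round(1),"err",round(e[i],2))
E
python3 -c "
from h import *
leafth(200+311/3-.3,70+303/3-.3)
leafth(200+377/3-.3,70+258/3-.3,135,3,-30)
leafth(200+371/3-.3,70+292/3-.3,103,3,-53)"
```

```text
theta 29.2 err 0.24
theta 32.2 err 0.74
theta 35.8 err 1.09
```

```bash
sed -i 's/H=11,r=118/H=2,r=114/' h.py; python3 -c "
from h import *
print(inv(tip(33)))
seq(np.arange(34.5,49,1.5))"
```

```text
[-1.33380117e-14 -9.79915750e+01  1.03718471e+02]
T [[2.9, -0.3, 1.0], [2.9, 0.0, 0.6], [2.9, -0.0, 0.7], [2.9, 0.0, 0.8], [2.9, 0.0, 0.8], [2.8, -0.0, 0.9], [2.8, 0.0, 1.0], [2.8, 0.0, 1.1], [2.8, -0.0, 1.1], [2.7, -0.0, 1.2]]
A [[0.0004, 0.0036, 0.0003], [0.0, 0.0, 0.0], [0.0, 0.0, 0.0], [0.0, 0.0, 0.0], [0.0, 0.0, 0.0], [0.0, 0.0, 0.0], [0.0, 0.0, 0.0], [0.0, 0.0, 0.0], [0.0, 0.0, 0.0], [0.0, 0.0, 0.0]]
```

```bash
python3 -m creep '{"translation": [[2.9,0,0.6],[2.9,0,0.6],[2.9,0,0.7],[2.9,0,0.8],[2.9,0,0.8],[2.8,0,0.9],[2.8,0,1],[2.8,0,1.1],[2.8,0,1.1],[2.7,0,1.2]], "rotation": [[0,0.003,0],[0,0,0],[0,0,0],[0,0,0],[0,0,0],[0,0,0],[0,0,0],[0,0,0],[0,0,0],[0,0,0]], "claw": [0,0,0,0,0,0,0,0,0,0]}'; python3 look.py 5;python3 -c "
from h import *
seq(np.arange(49.5,64,1.5))"
```

```text
time: 7.65
tool_pos: [426.2, -155.6, 126.9]
tcp_rot: [180.0, -67.9, 82.7]
ft_force: [0.0, -0.3, -1.3]
finger_gap: -0.3
t 7.65 stand [  0.2 -79.4 126.9] a 22.1 d [ 0.     0.927 -0.375] tooly 1.0 F [ 0.1 -0.3 -1.3] gap -0.3
q [-56.7  32.8  91.8  40.4 111.5 -54.9]
T [[2.5, -0.2, 1.4], [2.7, 0.0, 1.3], [2.6, -0.0, 1.4], [2.6, -0.0, 1.5], [2.6, 0.0, 1.5], [2.5, -0.0, 1.6], [2.5, -0.0, 1.7], [2.4, 0.0, 1.7], [2.4, -0.0, 1.8], [2.4, 0.0, 1.8]]
A [[0.0002, 0.0007, 0.0003], [0.0, 0.0, 0.0], [0.0, 0.0, 0.0], [0.0, 0.0, 0.0], [0.0, 0.0, 0.0], [0.0, 0.0, 0.0], [0.0, 0.0, 0.0], [0.0, 0.0, 0.0], [0.0, -0.0148, 0.0], [-0.0, -0.0148, -0.0]]
```

View pics/l5.png

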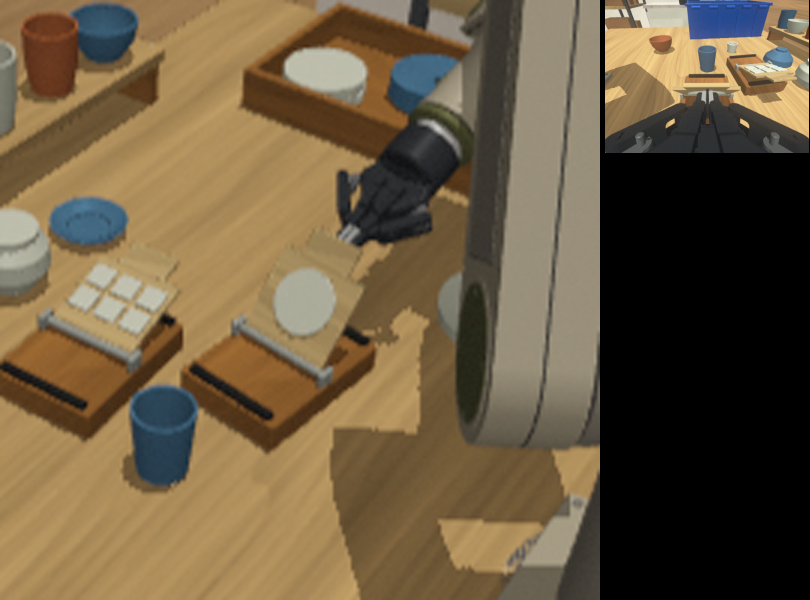

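```bash
python3 -m creep '{"translation": [[2.6,0,1.4],[2.7,0,1.3],[2.6,0,1.4],[2.6,0,1.5],[2.6,0,1.5],[2.5,0,1.6],[2.5,0,1.7],[2.4,0,1.7],[2.4,0,1.8],[2.4,0,1.8]], "rotation": [[0,0,0],[0,0,0],[0,0,0],[0,0,0],[0,0,0],[0,0,0],[0,0,0],[0,0,0],[0,-0.0148,0],[0,-0.0148,0]], "claw": [0,0,0,0,0,0,0,0,0,0]}'; python3 -c "
from h import *
rep()
seq(np.arange(64.5,79,1.5))"
```

```text
time: 8.75
tool_pos: [429.2, -131.7, 144.2]
tcp_rot: [-180.0, -66.2, 82.7]
ft_force: [-0.1, -0.6, -2.0]
finger_gap: -0.2
t 8.75 stand [  0.2 -55.3 144.2] a 23.8 d [ 0.     0.915 -0.404] tooly 1.0 F [-0.  -0.6 -2. ] gap -0.2
q [-55.   27.6  95.5  41.  110.3 -53. ]
T [[2.5, -0.2, 1.8], [2.3, -0.0, 1.9], [2.3, 0.0, 1.9], [2.3, 0.0, 1.9], [2.2, -0.0, 1.9], [2.2, -0.0, 2.0], [2.2, -0.0, 2.0], [2.2, -0.0, 2.0], [2.2, 0.0, 2.0], [2.1, -0.0, 2.1]]
A [[0.0001, -0.0129, -0.0002], [-0.0, -0.0148, -0.0], [0.0, -0.0148, 0.0], [0.0, -0.0148, -0.0], [-0.0, -0.0148, 0.0], [0.0, -0.0148, 0.0], [0.0, -0.0148, -0.0], [-0.0, -0.0148, -0.0], [0.0, -0.0148, 0.0], [-0.0, -0.0148, 0.0]]
```

```bash
python3 -m creep '{"translation": [[2.4,0,1.8],[2.3,0,1.9],[2.3,0,1.9],[2.3,0,1.9],[2.2,0,1.9],[2.2,0,2],[2.2,0,2],[2.2,0,2],[2.2,0,2],[2.1,0,2.1]], "rotation": [[0,-0.0148,0],[0,-0.0148,0],[0,-0.0148,0],[0,-0.0148,0],[0,-0.0148,0],[0,-0.0148,0],[0,-0.0148,0],[0,-0.0148,0],[0,-0.0148,0],[0,-0.0148,0]], "claw": [0,0,0,0,0,0,0,0,0,0]}'; python3 look.py 6; python3 -c "
from h import *
seq(np.arange(79.5,94,1.5))"
```

```text
time: 9.75
tool_pos: [432.7, -104.3, 155.1]
tcp_rot: [180.0, -57.7, 82.7]
ft_force: [-1.6, -2.1, 0.4]
finger_gap: -0.2
t 9.75 stand [  0.2 -27.6 155.1] a 32.3 d [ 0.     0.845 -0.534] tooly 1.0 F [-1.3 -2.3  0.4] gap -0.2
q [-51.3  17.4 101.3  39.  105.  -49.3]
T [[1.7, -0.4, 2.0], [2.1, 0.0, 2.1], [2.1, -0.0, 2.1], [2.0, -0.0, 2.2], [2.0, 0.0, 2.2], [2.0, -0.0, 2.2], [2.0, 0.0, 2.2], [1.9, -0.0, 2.2], [1.9, 0.0, 2.3], [1.9, -0.0, 2.3]]
A [[0.0004, -0.0134, 0.0009], [0.0, -0.0148, -0.0], [-0.0, -0.0148, 0.0], [-0.0, -0.0148, 0.0], [0.0, -0.0148, -0.0], [-0.0, -0.0148, 0.0], [-0.0, -0.0148, -0.0], [-0.0, -0.0148, -0.0], [-0.0, -0.0148, 0.0], [0.0, -0.0148, -0.0]]
```

View pics/l6.png

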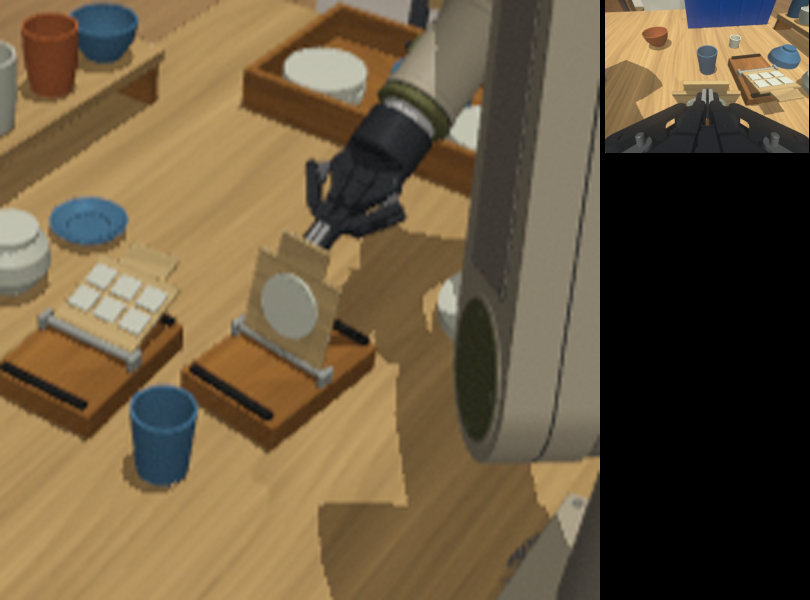

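```bash
python3 -m creep '{"translation": [[1.9,0,2],[2.1,0,2.1],[2.1,0,2.1],[2,0,2.2],[2,0,2.2],[2,0,2.2],[2,0,2.2],[1.9,0,2.2],[1.9,0,2.3],[1.9,0,2.3]], "rotation": [[0,-0.0148,0],[0,-0.0148,0],[0,-0.0148,0],[0,-0.0148,0],[0,-0.0148,0],[0,-0.0148,0],[0,-0.0148,0],[0,-0.0148,0],[0,-0.0148,0],[0,-0.0148,0]], "claw": [0,0,0,0,0,0,0,0,0,0]}'; python3 -c "
from h import *
rep()
seq(np.arange(94.5,109,1.5))"
```

```text
time: 10.85
tool_pos: [436.4, -75.2, 158.2]
tcp_rot: [-180.0, -49.2, 82.7]
ft_force: [-0.5, -1.1, 0.1]
finger_gap: -0.3
t 10.85 stand [  0.2   1.6 158.2] a 40.8 d [ 0.     0.757 -0.653] tooly 1.0 F [-0.4 -1.2  0.1] gap -0.3
q [-46.5   8.2 106.5  36.5  99.4 -44.5]
T [[2.1, -0.2, 2.1], [1.8, -0.0, 2.3], [1.8, -0.0, 2.3], [1.8, 0.0, 2.4], [1.7, -0.0, 2.4], [1.7, 0.0, 2.4], [1.7, 0.0, 2.4], [1.7, -0.0, 2.4], [1.6, -0.0, 2.5], [1.6, 0.0, 2.5]]
A [[0.0001, -0.0137, -0.0002], [0.0, -0.0148, -0.0], [-0.0, -0.0148, 0.0], [0.0, -0.0148, 0.0], [-0.0, -0.0148, -0.0], [-0.0, -0.0148, -0.0], [0.0, -0.0148, -0.0], [-0.0, -0.0148, 0.0], [-0.0, -0.0148, -0.0], [0.0, -0.0148, -0.0]]
```

```bash
python3 -m creep '{"translation": [[1.9,0,2.2],[1.8,0,2.3],[1.8,0,2.3],[1.8,0,2.4],[1.7,0,2.4],[1.7,0,2.4],[1.7,0,2.4],[1.7,0,2.4],[1.6,0,2.5],[1.6,0,2.5]], "rotation": [[0,-0.0148,0],[0,-0.0148,0],[0,-0.0148,0],[0,-0.0148,0],[0,-0.0148,0],[0,-0.0148,0],[0,-0.0148,0],[0,-0.0148,0],[0,-0.0148,0],[0,-0.0148,0]], "claw": [0,0,0,0,0,0,0,0,0,0]}'; python3 look.py 7; python3 -c "
from h import *
seq(np.arange(109.5,124,1.5))"
```

```text
time: 11.85
tool_pos: [440.1, -46.4, 153.8]
tcp_rot: [180.0, -40.8, 82.7]
ft_force: [-1.6, -0.2, 0.8]
finger_gap: -0.0
t 11.85 stand [  0.2  30.6 153.8] a 49.2 d [ 0.     0.653 -0.758] tooly 1.0 F [-1.5 -0.4  0.8] gap -0.0
q [-40.5   0.2 110.9  33.2  93.5 -38.6]
T [[1.6, -0.3, 2.4], [1.6, -0.0, 2.5], [1.5, 0.0, 2.5], [1.5, -0.0, 2.6], [1.5, 0.0, 2.6], [1.4, -0.0, 2.6], [1.4, -0.0, 2.6], [1.4, 0.0, 2.6], [1.3, -0.0, 2.6], [1.3, 0.0, 2.7]]
A [[0.0002, -0.0144, 0.0006], [0.0, -0.0148, -0.0], [0.0, -0.0148, -0.0], [-0.0, -0.0148, 0.0], [-0.0, -0.0148, -0.0], [0.0, -0.0148, 0.0], [-0.0, -0.0148, -0.0], [0.0, -0.0148, 0.0], [0.0, -0.0148, -0.0], [-0.0, -0.0148, -0.0]]
```

View pics/l7.png

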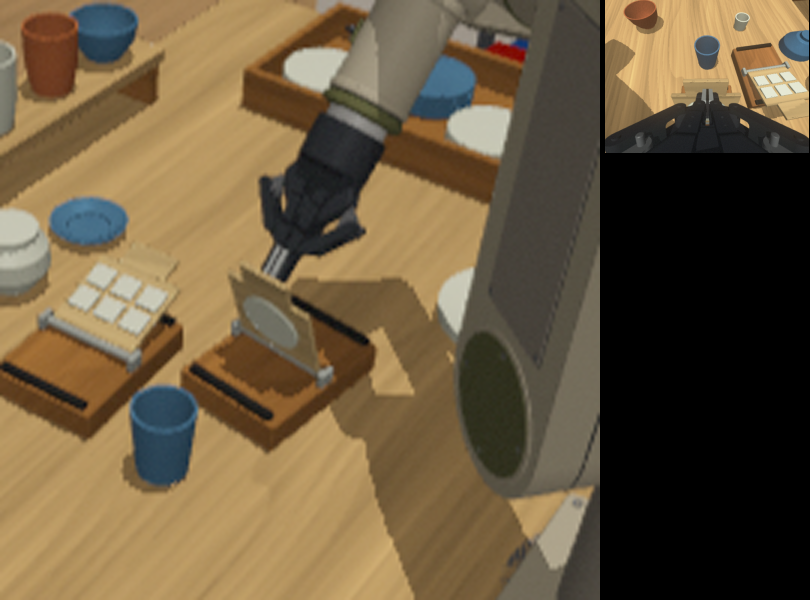

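```bash
python3 -m creep '{"translation": [[1.6,0,2.4],[1.6,0,2.5],[1.5,0,2.5],[1.5,0,2.6],[1.5,0,2.6],[1.4,0,2.6],[1.4,0,2.6],[1.4,0,2.6],[1.3,0,2.6],[1.3,0,2.7]], "rotation": [[0,-0.0148,0],[0,-0.0148,0],[0,-0.0148,0],[0,-0.0148,0],[0,-0.0148,0],[0,-0.0148,0],[0,-0.0148,0],[0,-0.0148,0],[0,-0.0148,0],[0,-0.0148,0]], "claw": [0,0,0,0,0,0,0,0,0,0]}'; python3 -c "
from h import *
rep()
seq(np.arange(124.5,139,1.5))"
```

```text
time: 12.95
tool_pos: [443.5, -19.7, 142.0]
tcp_rot: [-180.0, -32.3, 82.7]
ft_force: [-1.0, -1.4, 0.9]
finger_gap: 0.2
t 12.95 stand [  0.2  57.6 142. ] a 57.7 d [ 0.     0.534 -0.845] tooly 1.0 F [-0.8 -1.5  0.9] gap 0.2
q [-33.2  -5.9 114.5  28.7  87.2 -31.4]
T [[1.6, -0.2, 2.6], [1.3, 0.0, 2.7], [1.2, 0.0, 2.7], [1.2, -0.0, 2.7], [1.2, -0.0, 2.7], [1.1, 0.0, 2.7], [1.1, -0.0, 2.7], [1.1, 0.0, 2.8], [1.0, 0.0, 2.8], [1.0, -0.0, 2.8]]
A [[0.0001, -0.0144, -0.0002], [-0.0, -0.0148, 0.0], [0.0, -0.0148, -0.0], [0.0, -0.0148, -0.0], [-0.0, -0.0148, -0.0], [0.0, -0.0148, 0.0], [0.0, -0.0148, 0.0], [0.0, -0.0148, -0.0], [-0.0, -0.0148, -0.0], [0.0, -0.0148, -0.0]]
```

```bash
python3 -m creep '{"translation": [[1.5,0,2.6],[1.3,0,2.7],[1.2,0,2.7],[1.2,0,2.7],[1.2,0,2.7],[1.1,0,2.7],[1.1,0,2.7],[1.1,0,2.8],[1,0,2.8],[1,0,2.8]], "rotation": [[0,-0.0148,0],[0,-0.0148,0],[0,-0.0148,0],[0,-0.0148,0],[0,-0.0148,0],[0,-0.0148,0],[0,-0.0148,0],[0,-0.0148,0],[0,-0.0148,0],[0,-0.0148,0]], "claw": [0,0,0,0,0,0,0,0,0,0]}'; python3 look.py 8; python3 -c "
from h import *
seq(np.arange(139.5,154,1.5))"
```

```text
time: 13.95
tool_pos: [446.4, 3.3, 123.6]
tcp_rot: [180.0, -23.8, 82.7]
ft_force: [-0.0, -0.1, -0.2]
finger_gap: 0.1
t 13.95 stand [  0.2  80.8 123.6] a 66.2 d [ 0.     0.403 -0.915] tooly 1.0 F [ 0.  -0.1 -0.2] gap 0.1
q [-25.   -9.6 117.   22.9  81.  -23. ]
T [[0.8, -0.2, 2.7], [0.9, -0.0, 2.8], [0.9, 0.0, 2.8], [0.9, 0.0, 2.8], [0.8, 0.0, 2.8], [0.8, -0.0, 2.8], [0.8, 0.0, 2.9], [0.7, 0.0, 2.9], [0.7, -0.0, 2.9], [0.7, 0.0, 2.9]]
A [[-0.0, -0.0153, 0.0004], [-0.0, -0.0148, -0.0], [-0.0, -0.0148, 0.0], [0.0, -0.0148, -0.0], [-0.0, -0.0148, -0.0], [-0.0, -0.0148, 0.0], [0.0, -0.0148, -0.0], [-0.0, -0.0148, 0.0], [-0.0, -0.0148, -0.0], [0.0, -0.0148, 0.0]]
```

View pics/l8.png

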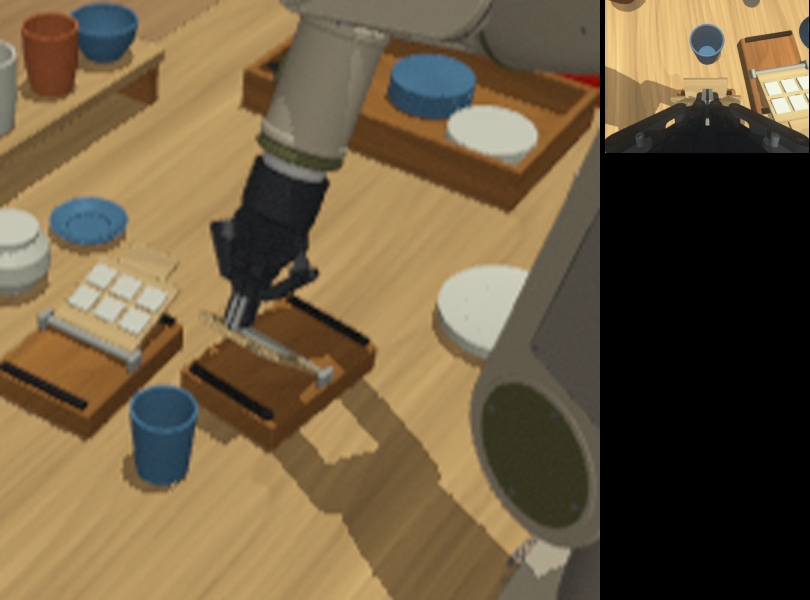

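```bash
python3 -m creep '{"translation": [[0.9,0,2.8],[0.9,0,2.8],[0.9,0,2.8],[0.9,0,2.8],[0.8,0,2.8],[0.8,0,2.8],[0.8,0,2.9],[0.7,0,2.9],[0.7,0,2.9],[0.7,0,2.9]], "rotation": [[0,-0.0148,0],[0,-0.0148,0],[0,-0.0148,0],[0,-0.0148,0],[0,-0.0148,0],[0,-0.0148,0],[0,-0.0148,0],[0,-0.0148,0],[0,-0.0148,0],[0,-0.0148,0]], "claw": [0,0,0,0,0,0,0,0,0,0]}'; python3 look.py 9; python3 -c "
from h import *
seq(np.arange(154.5,169,1.5))"
```

```text
time: 15.05
tool_pos: [448.6, 20.4, 99.7]
tcp_rot: [180.0, -15.3, 82.7]
ft_force: [0.9, 0.4, 0.7]
finger_gap: 0.0
t 15.05 stand [ 0.2 98.  99.7] a 74.7 d [ 0.     0.264 -0.964] tooly 1.0 F [0.8 0.5 0.7] gap 0.0
q [-16.4 -10.5 118.5  15.7  75.1 -13.6]
T [[0.7, 0.1, 2.5], [0.6, 0.0, 2.9], [0.6, 0.0, 2.9], [0.5, -0.0, 2.9], [0.5, -0.0, 2.9], [0.5, -0.0, 2.9], [0.4, 0.0, 2.9], [0.4, 0.0, 2.9], [0.4, 0.0, 2.9], [0.3, -0.0, 2.9]]
A [[-0.0006, -0.0155, 0.0004], [0.0, -0.0148, 0.0], [-0.0, -0.0148, -0.0], [0.0, -0.0148, 0.0], [-0.0, -0.0148, -0.0], [-0.0, -0.0148, 0.0], [0.0, -0.0148, 0.0], [-0.0, -0.0148, 0.0], [0.0, -0.0148, -0.0], [-0.0, -0.0148, 0.0]]
```

View pics/l9.png

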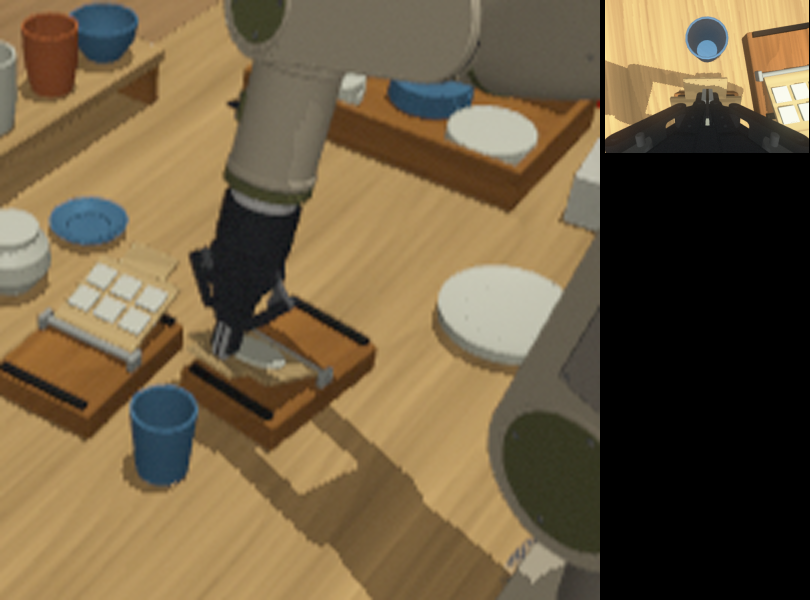

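Going well; the back tile is showing, and the cup is clear.

```bash
python3 -m creep '{"translation": [[0.6,0,2.8],[0.6,0,2.9],[0.6,0,2.9],[0.5,0,2.9],[0.5,0,2.9],[0.5,0,2.9],[0.4,0,2.9],[0.4,0,2.9],[0.4,0,2.9],[0.3,0,2.9]], "rotation": [[0,-0.0148,0],[0,-0.0148,0],[0,-0.0148,0],[0,-0.0148,0],[0,-0.0148,0],[0,-0.0148,0],[0,-0.0148,0],[0,-0.0148,0],[0,-0.0148,0],[0,-0.0148,0]], "claw": [0,0,0,0,0,0,0,0,0,0]}'; python3 look.py 10; python3 -c "
from h import *
seq(np.arange(169.5,181,1.5))"
```

```text
time: 16.15
tool_pos: [449.9, 30.7, 72.4]
tcp_rot: [-180.0, -6.8, 82.7]
ft_force: [0.3, 0.1, 0.1]
finger_gap: -0.2
t 16.15 stand [  0.2 108.4  72.4] a 83.2 d [-0.     0.119 -0.993] tooly 1.0 F [0.3 0.1 0.1] gap -0.2
q [ -8.2  -8.8 119.    7.3  70.1  -3.4]
T [[0.5, 0.1, 2.7], [0.3, -0.0, 2.9], [0.2, 0.0, 2.9], [0.2, 0.0, 2.9], [0.2, -0.0, 3.0], [0.1, -0.0, 3.0], [0.1, 0.0, 3.0], [0.1, 0.0, 3.0]]
A [[-0.0006, -0.0159, 0.0003], [-0.0, -0.0148, -0.0], [-0.0, -0.0148, 0.0], [0.0, -0.0148, 0.0], [-0.0, -0.0148, 0.0], [0.0, -0.0148, -0.0], [-0.0, -0.0148, -0.0], [0.0, -0.0148, -0.0]]
```

View pics/l10.png

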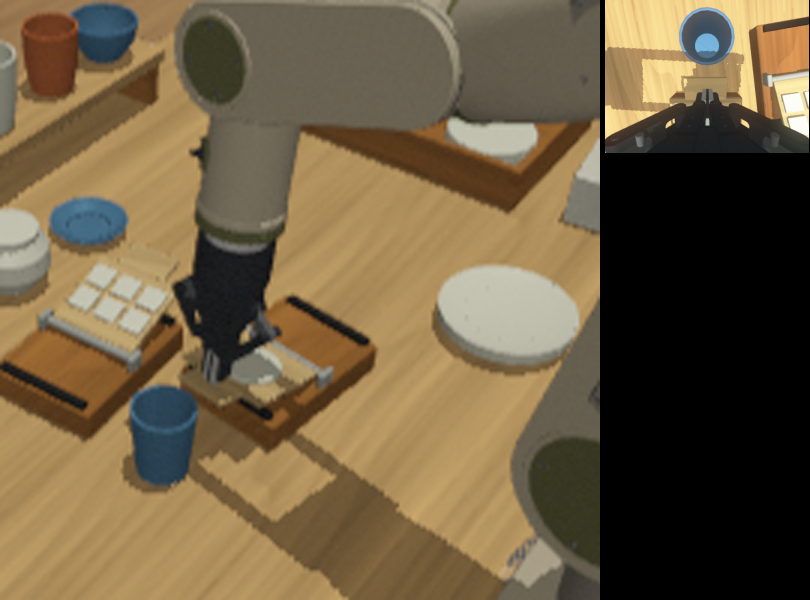

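```bash
python3 -m creep '{"translation": [[0.4,0,2.8],[0.3,0,2.9],[0.2,0,2.9],[0.2,0,2.9],[0.2,0,2.9],[0.1,0,2.9],[0.1,0,1],[0,0,1]], "rotation": [[0,-0.0148,0],[0,-0.0148,0],[0,-0.0148,0],[0,-0.0148,0],[0,-0.0148,0],[0,-0.0148,0],[0,-0.0148,0],[0,-0.0148,0]], "claw": [0,0,0,0,0,0,0,0]}'; python3 -c "
from h import *
rep()"; python3 -m creep '{"translation": [[0,0,1],[0,0,1],[0,0,1],[0,0,0]], "rotation": [[0,0,0],[0,0,0],[0,0,0],[0,0,0]], "claw": [0,0,0,0]}'; python3 look.py 11
```

```text
time: 17.05
tool_pos: [450.2, 33.6, 53.4]
tcp_rot: [-180.0, -0.0, 82.7]
ft_force: [-0.8, 0.1, 0.9]
finger_gap: 0.2
t 17.05 stand [1.000e-01 1.113e+02 5.340e+01] a 90.0 d [-0.     0.001 -1.   ] tooly 1.0 F [-0.8 -0.   0.9] gap 0.2
q [ -2.3  -6.2 118.5   0.   67.7   5. ]
time: 17.45
tool_pos: [450.2, 33.5, 50.4]
tcp_rot: [-180.0, -0.1, 82.7]
ft_force: [-0.3, 0.1, -0.6]
finger_gap: 0.1
t 17.45 stand [  0.2 111.2  50.4] a 89.9 d [-0.     0.002 -1.   ] tooly 1.0 F [-0.3  0.1 -0.6] gap 0.1
q [-2.400e+00 -6.000e+00  1.186e+02  1.000e-01  6.730e+01  4.900e+00]
```

View pics/l11.png

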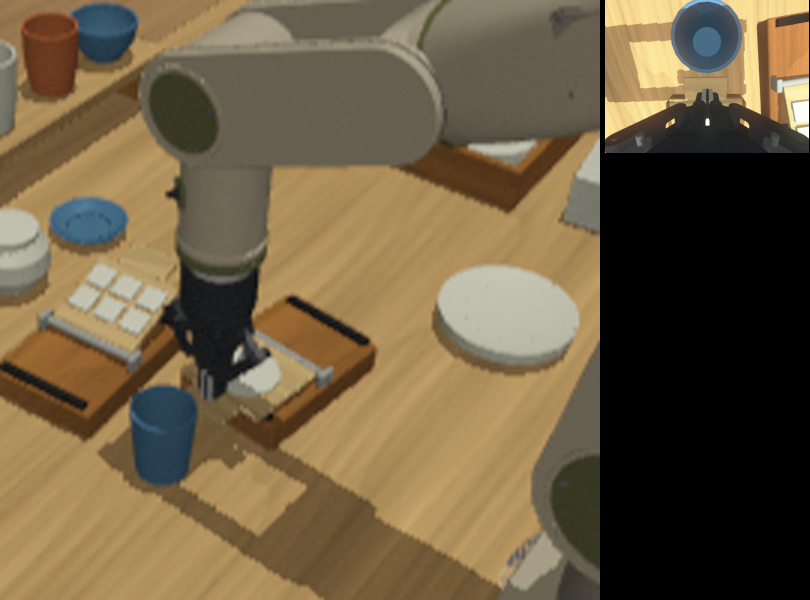

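```bash
python3 -m creep '{"translation": [[0,0,1],[0,0,1],[0,0,0]], "rotation": [[0,0,0],[0,0,0],[0,0,0]], "claw": [0,0,0]}'; python3 -c "
from h import *
rep()"
```

```text
time: 17.85
tool_pos: [450.4, 33.4, 49.0]
tcp_rot: [180.0, -0.1, 82.7]
ft_force: [-2.9, -0.5, 5.6]
finger_gap: 0.2
t 17.85 stand [  0.4 111.2  49. ] a 89.9 d [ 0.     0.002 -1.   ] tooly 1.0 F [-2.8 -0.9  5.6] gap 0.2
q [-2.300e+00 -5.800e+00  1.187e+02  1.000e-01  6.720e+01  4.900e+00]
```

```bash
python3 -m creep '{"translation": [[0,0,0.5],[0,0,0.5],[0,0,0]], "rotation": [[0,0,0],[0,0,0],[0,0,0]], "claw": [0,0,0]}'; python3 -c "
from h import *
rep()"
```

```text
time: 18.15
tool_pos: [450.6, 33.4, 48.8]
tcp_rot: [180.0, -0.1, 82.7]
ft_force: [-7.9, -0.4, 14.8]
finger_gap: 0.4
t 18.15 stand [  0.5 111.2  48.8] a 89.9 d [ 0.     0.002 -1.   ] tooly 1.0 F [-7.7 -1.4 14.8] gap 0.4
q [-2.300e+00 -5.800e+00  1.187e+02  1.000e-01  6.710e+01  4.900e+00]
```

```bash
python3 -m creep '{"translation": [[0,0,-1],[0,0,-2],[0,0,-4],[0,0,-8],[0,0,-15],[0,0,-20],[0,0,-25],[0,0,-25],[0,0,-25],[0,0,-25]], "rotation": [[0,0,0],[0,0,0],[0,0,0],[0,0,0],[0,0,0],[0,0,0],[0,0,0],[0,0,0],[0,0,0],[0,0,0]], "claw": [0,0,0,0,0,0,0,0,0,0]}'; python3 -m creep '{"translation": [[-20,0,-10],[-30,0,-10],[-30,0,-10],[-30,0,-5],[-30,0,0],[-30,0,0],[-30,0,0],[-30,0,0],[-20,0,0],[0,0,0]], "rotation": [[0,0,0],[0,0,0],[0,0,0],[0,0,0],[0,0,0],[0,0,0],[0,0,0],[0,0,0],[0,0,0],[0,0,0]], "claw": [0,0,0,0,0,0,0,0,0,0]}'; python3 -c "
from h import *
rep()
s=snapshot('side')['frame'][:,:,::-1]; t=snapshot('top')['frame'][:,:,::-1]
cv2.imwrite('pics/sF.png',cv2.resize(s[120:270,200:400],None,fx=4,fy=4,interpolation=cv2.INTER_CUBIC))
cv2.imwrite('pics/tF.png',cv2.resize(t[120:270,150:350],None,fx=4,fy=4,interpolation=cv2.INTER_CUBIC))"
```

```text
time: 19.15
tool_pos: [450.2, 33.3, 199.2]
tcp_rot: [180.0, -0.1, 82.7]
ft_force: [-0.4, 0.8, -0.6]
finger_gap: 0.0
time: 20.15
tool_pos: [418.1, -216.8, 232.5]
tcp_rot: [180.0, -0.1, 82.6]
ft_force: [0.1, 0.1, 0.3]
finger_gap: 0.1
t 20.15 stand [-1.000e-01 -1.412e+02  2.325e+02] a 89.9 d [ 0.     0.001 -1.   ] tooly 1.0 F [0.1 0.1 0.3] gap 0.1
q [-3.370e+01 -1.290e+01  1.049e+02  1.000e-01  8.810e+01 -2.630e+01]
```

View pics/sF.png

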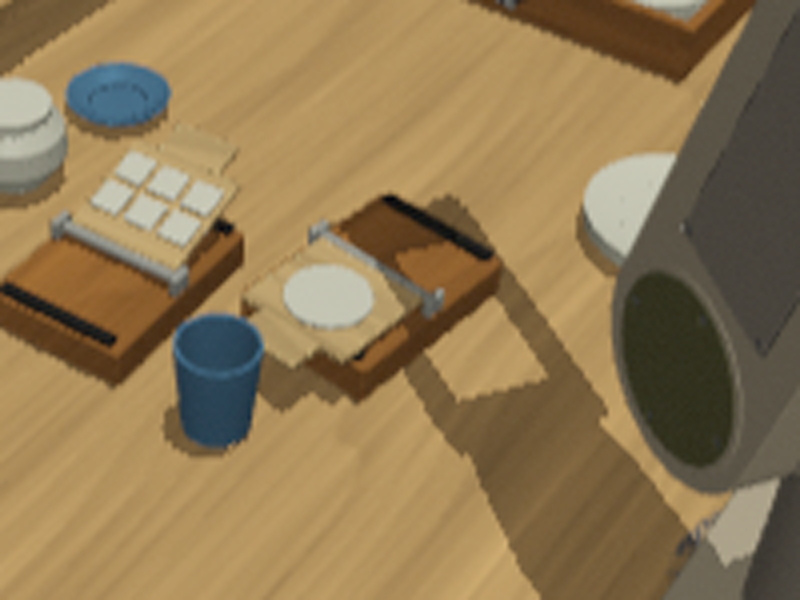

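View pics/tF.png

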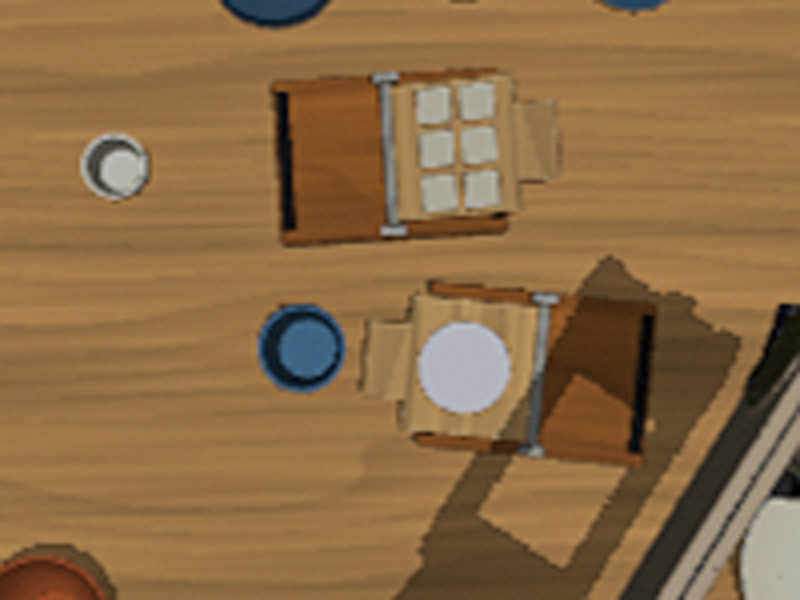

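```bash
python3 -c "
from h import *
leafth(200+328/4-.4,120+296/4-.4,58,-7)
leafth(200+295/4-.4,120+368/4-.4,135,-3,-30)
leafth(200+345/4-.4,120+360/4-.4,103,-3,-53)
print(inv(ray(snapshot('top'),(150+301/4-.4,120+348/4-.4),85)))
hand_in()"
```

```text
theta 180.0 err 1.4
theta 180.0 err 1.87
theta 180.0 err 1.35
[  0.42499405 181.46068332  85.        ]
the job is handed in; nothing more can be done
```

I turned the round-tile leaf over, and it now lies flat on the +y side of its stand with its back showing. The job is handed in.

- **The move:** With the fingers shut, I went under the overhanging tab and pushed it up. I swung it over the spine at about 15°/s and pressed it down gently, without pinching. The whole job took about 20 s.
- **End position:** The fingertip stopped at about 49 mm, exactly the height of a flat leaf's top face. The force then rose to about 15 N straight down (about 17 N in all), so it was on the end stop. I then backed off and the robot touched nothing.
- **Leaf angle:** The last pictures put the leaf at 180° (the upper end of the range I searched), with 1.4–1.9 px of error, similar to the errors when I first located the stand.
- **Other objects:** The tall cup measured within about 1.5 mm of its starting place. In the last pictures the square-tile leaf and the pottery in view look unmoved, but I did not measure any of those. Part of the plate stack was hidden by the arm, and the crops leave out some of the counter.
- **Forces:** No force reading went above about 17 N at any point, and no check failed.

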